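# Seat a long mill blank in the block chuck and hold it home

### The job

Load the mill's block chuck with the longest of the three blanks in the rack. Push the chuck's button fully down and let it up again so that the sprung dust cover flies open, then take the longest blank, lower its shank into the bore, and press it straight down against the sprung ejector until its flange sits flat on the chuck's rim, firmly but without ramming it. Finish while still holding it pressed home (the ejector would push it out again), ready for the clamp screw to be tightened; leave the other two blanks in the rack and the things standing about where they are.

Things in the scene. Friction and masses are not known exactly. Their poses are not given: they have to be found in the camera images.
- chuck_unit: Block chuck of a desktop mill, fixed: a dark steel base plate 190 x 106 x 12 mm (x, y, z), grey housing at the rear, lower grey deck with the push button in front. Origin: centre of the plate's underside, z up. Its -x end is the front and faces the robot, turned at most 0.3 rad. It stands left or right on the bench, the rack on the other side.
- chuck_nose: Steel nose of the chuck, a square block 44 x 44 x 22 mm on the housing with a clamp screw on its -y side. Its top face, the rim, is 74 mm above the bench, with an upright bore of 12 mm diameter and 2 mm lead-in chamfer at its centre, 81 mm behind the button. Origin: centre of the nose's underside, 22 mm below the rim; axes as the unit's.
- bore_mouth (a point): Centre of the bore at the level of the rim (top face of the nose), z up along the bore. The closed dust cover hides it from above.
- ejector (a joint): Brass ejector pin in the bore, sprung upward: 0 at rest, its top then 6 mm below the rim; grows as it is pushed down (m), at most 0.012. The spring takes 5 N to start and 0.5 N more per mm; with a blank seated it reads about 0.008 and pushes up with 9 N.
- cover_button (a joint): The round steel push button on the front deck, 24 mm across: 0 when up, 0.006 m when fully down, at about 5 N; springs back. Pressing it draws back the catch of the dust cover, which then opens by itself.
- cover_button_top (a point): Centre of the push button's top face; it is pressed straight down.
- dust_cover (a joint): Sprung dust cover over the nose, a grey metal lid 48 x 64 mm hinged 32 mm behind the bore, its top 6 mm above the rim: 0 when shut and caught. It opens by itself, upward and rearward, to 2.3 rad (rad) within about a second and stays there, leaning away behind the nose, its edge about 50 mm above the rim and 75 mm behind the bore.
- blank_rack: The grey plastic rack for mill blanks, fixed: a plate 62 x 166 x 22 mm (x, y, z) with three holes of 12 mm in a row along y, 50 mm apart, the middle one in its centre. Origin: centre of the underside.
- blank_long: Longest blank: ivory ceramic block 16 x 19 x 40 mm (x, y, z) on a steel flange 25 mm in diameter, 3 mm thick, with a steel shank below, 10 mm in diameter, 14 mm long, foot chamfered. Origin: centre of the flange's underside; block from z = 3 to 43 mm, shank 0 to -14 mm. Stands in any hole of the rack, flange on the rack, turned at most 0.25 rad from the rack's axes; 0.035 to 0.07 kg.
- blank_medium: The middle-sized blank, same but for a block 30 mm tall; it stays in the rack.
- blank_short: The shortest blank, same but for a block 20 mm tall; it stays in the rack.
- molar: A loose carved practice tooth on its square foot, 24 x 24 x 48 mm, standing between the chuck and the rack. Origin: centre of the underside. Not to be moved.
- dish: A loose shallow round dish, 91 mm across, 14 mm high, behind them in the middle. Origin: centre of the underside. Not to be moved.
Mind the look-alikes: they are no part of the job. What is shaped like the blank_long but yellow is not meant.

How it is judged:
By the outcome, as a careful person would: the job done as asked, in the order asked, and still so for the second after the job is handed in, while the arm keeps its last pose, push and grip.
It also fails if it takes over 54 s, if anything falls off the work surface, if the arm or the gripper's body presses on something with over 40 N, if the wrist force passes 120 N, or if a joint passes its speed limit or range.

### The arm

A 6-joint arm with a two-finger parallel gripper is mounted at the origin on a cart in front of the work surface, level with it; the furniture and walls round the work are solid. World frame = base frame: x ahead of the robot, y to its left, z up, the work surface at z = 0. Lengths are in m, angles in rad, forces in N, time in s.
With the tool pointing down it reaches from about 0.425 to 0.95 m from the base axis. Payload 3.5 kg.
Tool frame: the origin (TCP) lies between the finger pads; the fingertips stand 19 mm ahead of it and the grasp point (between the pads) is the TCP; z points along the fingers, y is the line along which they close (so a half turn about z gives the same grasp; the last joint's range is limited). The gripper opens to 85 mm and grips with 20 to 120 N. Pads are 22 mm wide; open, the fingers measure 114 mm over their backs; the gripper's body (76 mm by 85 mm) begins 54 mm behind the grasp point. The pads swing forward as they close: fully open they stand 13 mm farther back than shut.
Start: joints at [1.084, 0.286, 1.577, -0, 1.279, -0.15], TCP at [0.223, 0.637, 0.25] pointing down, gripper open.
Joint ranges: [-2.77, 2.77], [-0.9, 2.22], [0.21, 2.48], [-1.53, 4.67], [0.24, 2.81], [-2.84, 2.84]. Speed limits (rad/s): [2.79, 2.79, 3.14, 3.14, 3.14, 3.14].

### API

Orientations are given as a unit quaternion [x, y, z, w].
In Python, from plant import get_state, cams, ctrl gives the robot as it stands. The module is installed in compiled form; this text tells all that it offers.
- The arm moves only by the tool jog_arm, never from a script. Its argument "deltas" is text: rows parted by semicolons, each of 6 numbers parted by spaces: the shift along the world's x, y, z normalised to -1 to 1, where 1 is 0.02 m, then the turn, a rotation vector about the world's x, y, z normalised to -1 to 1, where 1 is 0.1 rad. In form: x y z ax ay az; .... A call has 1 to 20 rows; each row shifts and turns the commanded pose from where the row before left it; what a row does not reach is not made up. A row lasts 1/8 s, in which the tool goes at most 62.5 mm and 10.7 degrees, less where a joint would pass 70% of its speed; a pose out of reach is approached as far as the arm can. A call with a number of a shift or a turn outside -1 to 1 is refused whole. A call with a gripper value outside its range is refused whole. "gripper" is the opening, from 0 (shut) to 1 (fully open), set as the call begins (left out, the last holds). The fingers move at their own pace and stop on an object; "squeeze" is the grip in N (left out, the last holds). Time passes only in rows, so rows that do not move let the fingers close. It gives the time, the measured TCP pose, the force, the opening and the grip force at its end, in the units of the state.
- get_state(): the state, without advancing time (a new reading comes with each control period).
- cams.read_camera(name): name is "scene" or "top" or "wrist"; returns a dict with "color" (420x560x3 uint8, blue, green, red), "vfov" (degrees; the focal length in pixels is half the picture's height over the tangent of half this angle, whatever the lens; pixels are square), "cx", "cy" (the principal point, pixels), "distortion" ([k1, k2, p1, p2, k3] as OpenCV has them; the pictures are not rectified), "rvec" (rotation vector, rad) and "tvec" (3), from world to camera coordinates, as OpenCV has them. Camera axes: x right, y down, z forward; pixel columns grow to the right and rows downward; lengths in m; the calibration is good to about 2 mm. A picture is of the moment at which its call begins. There is no depth.
- ctrl.sign_off(): hands the job in; it is judged then, once.
The state is a dict: "time": time; "qpos": joint angles; "dq": joint speeds; "joint_efforts": joint torques, N m; "eef_pos": TCP position; "tcp_rot": TCP orientation; "contact_force": force on the tool from outside, world axes, zero at the start; "wrist_torque": the same for the moment, N m; "opening": opening from 0.0 (shut) to 1.0 (fully open); "finger_force": force on a finger pad.
Only numpy, scipy, OpenCV 4.12 (cv2) and the standard library are available. Lean on these libraries where they do the work, as an engineer would, in place of code of your own. Each camera call takes 0.05 s, during which the arm holds its last target. There are 200 camera calls.

## Working session

There is one attempt and no reset: what is moved stays moved. The work goes in short steps, Python scripts to look and compute and a tool call to move; the robot and the scene stay as the last step left them, time stands still between calls to the robot, and variables do not carry over. Pictures are saved under pics/ and viewed, at most 10 in all, crops included, and the job is handed in when it is done.

Besides the shell and the picture viewer there is one more tool, called after ">>>" in YAML: its name, and indented under it one key for each argument. jog_arm: Moves the arm, as the interface text tells. Its arguments: {"type":"object","properties":{"deltas":{"type":"string"},"gripper":{"type":"number"},"squeeze":{"type":"number"}},"required":["deltas"]}

```bash
mkdir -p pics; cat > h.py <<'E'
import numpy as np, cv2
from plant import get_state, cams, ctrl
def cam(n):
    r=cams.read_camera(n); h,w=r["color"].shape[:2]
    f=h/2/np.tan(np.radians(r["vfov"])/2)
    r["K"]=np.array([[f,0,r["cx"]],[0,f,r["cy"]],[0,0,1]]); r["d"]=np.array(r["distortion"],float)
    r["R"]=cv2.Rodrigues(np.array(r["rvec"],float))[0]; r["t"]=np.array(r["tvec"],float).ravel(); return r
def ray(r,uv):
    p=cv2.undistortPoints(np.array([[uv]],float),r["K"],r["d"])[0,0]
    return -r["R"].T@r["t"], r["R"].T@np.array([p[0],p[1],1])
def onz(r,uv,z):
    c,d=ray(r,uv); return c+d*(z-c[2])/d[2]
def proj(r,P):
    return cv2.projectPoints(np.array(P,float).reshape(-1,3),np.array(r["rvec"],float),r["t"],r["K"],r["d"])[0][:,0]
E
python3 - <<'E'
from h import *
import pickle
for n in("scene","top"):
    r=cam(n); pickle.dump(r,open(n+".pkl","wb")); cv2.imwrite(f"pics/{n}0.png",cv2.resize(r["color"],(800,600),interpolation=cv2.INTER_CUBIC)); print(n,-r["R"].T@r["t"],r["K"][0,0])
print(get_state())
E
```

```text
scene [-0.03951873 -0.50030388  0.5437544 ] 441.54673677487295
top [0.40293085 0.01936197 0.98608227] 451.9093435608371
{'time': 0.1, 'qpos': array([ 1.08400929e+00,  2.87120292e-01,  1.57803332e+00,  1.77558553e-05,
        1.27859289e+00, -1.49972545e-01]), 'dq': array([-0.0005214 , -0.00208583, -0.00284793,  0.00019639,  0.00075798,
       -0.00072469]), 'joint_efforts': array([ 1.32194466e-03, -4.07302022e+01, -2.93698543e+01, -1.57709069e-04,
        3.42416351e-03, -4.19417844e-06]), 'eef_pos': array([0.22276529, 0.63659718, 0.24905516]), 'tcp_rot': array([ 1.67614776e-01,  9.85851980e-01, -1.02014262e-03, -3.45179650e-04]), 'contact_force': array([ 0.79492931, -0.10332641,  0.60159618]), 'wrist_torque': array([ 0.05320772, -0.03710663, -0.01394544]), 'finger_force': 0.0, 'opening': 0.997812581736999}
```

View pics/scene0.png

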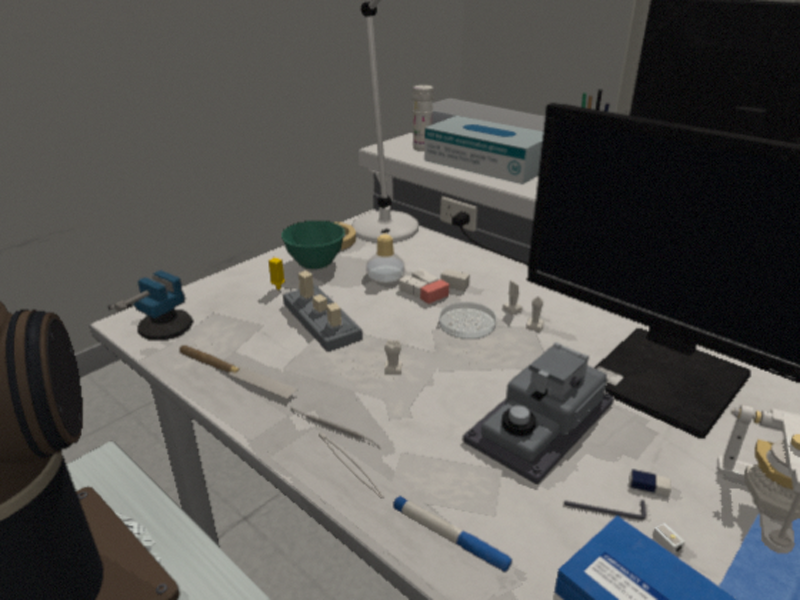

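View pics/top0.png

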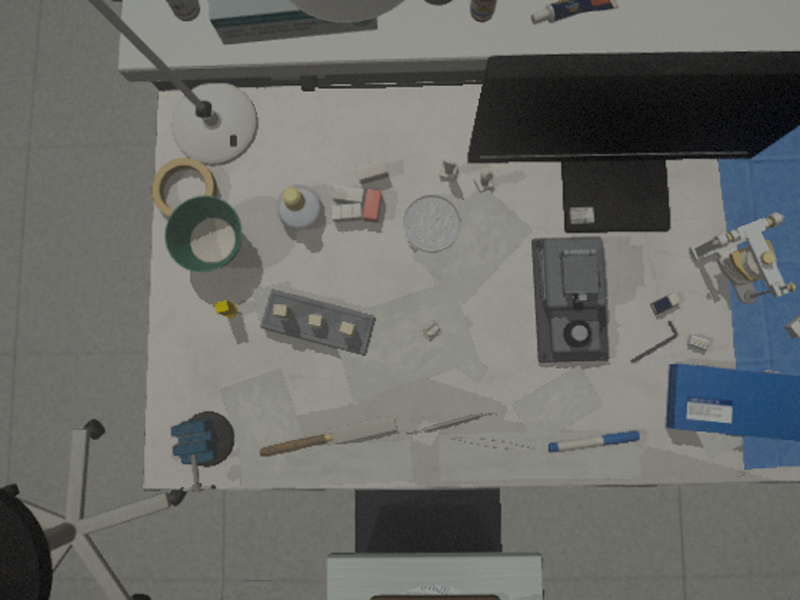

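Both views agree. The chuck is on the right (top 572,300; scene 540,410), its button at top (579,332). The rack is on the left (top 318,321).

Candidates for the long blank in the scene view:
- (306,285), left-hand blank
- (319,305), middle blank
- (333,316), right-hand blank
- (277,270), the yellow look-alike outside the rack

The left-hand ivory one looks tallest. I'll check it in a close crop.

```bash
python3 - <<'E'
import pickle,cv2,numpy as np
S=pickle.load(open("scene.pkl","rb"))["color"];T=pickle.load(open("top.pkl","rb"))["color"]
g=lambda I,x,y,w,h,s:cv2.resize(I[y:y+h,x:x+w],None,fx=s,fy=s,interpolation=cv2.INTER_CUBIC)
a=g(T,178,195,90,60,4.4); b=g(S,185,180,90,75,4.4)   # 396x264 ; 396x330
c=g(T,365,160,70,100,5.7) # 399x570
o=np.zeros((600,800,3),np.uint8); o[:264,:396]=a; o[264:594,:396]=b; o[:570,400:799]=c
cv2.imwrite("pics/crop1.png",np.clip(o*1.6,0,255).astype(np.uint8))
E
```

```text
(no output)
```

View pics/crop1.png

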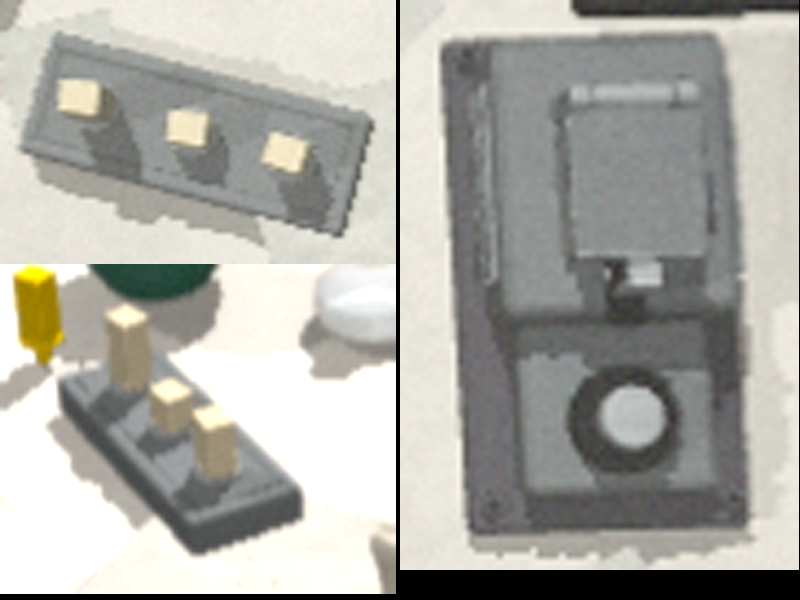

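```bash
python3 - <<'E'
from h import *
import pickle
T=pickle.load(open("top.pkl","rb"));S=pickle.load(open("scene.pkl","rb"))
A=lambda u,v:((u+.5)/4.4-.5+178,(v+.5)/4.4-.5+195)
C=lambda u,v:((u+.5-400)/5.7-.5+365,(v+.5)/5.7-.5+160)
np.set_printoptions(precision=4,suppress=True)
print("rack",*[onz(T,A(*p),.022) for p in((57,33),(373,120),(343,235),(22,150))])
for n,z,q in(("long",.065,((62,79),(104,82),(100,117),(57,113))),("short",.045,((170,111),(210,115),(204,146),(167,140))),("med",.055,((267,133),(311,137),(305,172),(262,164)))):
    P=np.array([onz(T,A(*p),z) for p in q]);e=P[1]-P[0]+P[2]-P[3];f=P[0]-P[3]+P[1]-P[2]
    print(n,P.mean(0),np.hypot(*e[:2])/2,np.hypot(*f[:2])/2,np.arctan2(e[1],e[0]),np.arctan2(f[1],f[0]))
P=np.array([onz(T,C(*p),.080) for p in((572,108),(703,105),(707,255),(577,257))]);print("cover",P.mean(0),P)
P=np.array([onz(T,C(*p),.012) for p in((442,42),(468,532),(748,525))]);print("plate",P)
# button triangulate
uT=C(632,415);uS=((519+.5)/1.42857-.5,(414+.5)/1.42857-.5)
c1,d1=ray(T,uT);c2,d2=ray(S,uS);st=np.linalg.lstsq(np.c_[d1,-d2],c2-c1,rcond=None)[0]
print("button",c1+d1*st[0],c2+d2*st[1])
for z in(.04,.045,.05,.055): print(z,onz(T,uT,z),onz(S,uS,z))
E
```

```text
rack [0.5518 0.2382 0.022 ] [0.5058 0.0821 0.022 ] [0.45   0.0972 0.022 ] [0.494 0.255 0.022]
long [0.5141 0.2168 0.065 ] 0.020294152678848845 0.01641873395440602 -1.6702057222388986 -0.1209595093193733
short [0.501  0.1693 0.045 ] 0.018730693307666996 0.014536966920892841 -1.7164587905136475 -0.1472325495483536
med [0.4881 0.121  0.055 ] 0.020811318732464 0.015790115458593337 -1.7242110287616803 -0.16988130573084334
cover [ 0.5565 -0.2145  0.08  ] [[ 0.5833 -0.1918  0.08  ]
 [ 0.5835 -0.2384  0.08  ]
 [ 0.5295 -0.2368  0.08  ]
 [ 0.5297 -0.1909  0.08  ]]
plate [[ 0.6236 -0.159   0.012 ]
 [ 0.4358 -0.161   0.012 ]
 [ 0.4366 -0.2659  0.012 ]]
button [ 0.4758 -0.2152  0.0492] [ 0.4755 -0.2148  0.0491]
0.04 [ 0.4765 -0.2175  0.04  ] [ 0.4849 -0.2096  0.04  ]
0.045 [ 0.4761 -0.2162  0.045 ] [ 0.4797 -0.2125  0.045 ]
0.05 [ 0.4757 -0.215   0.05  ] [ 0.4745 -0.2153  0.05  ]
0.055 [ 0.4753 -0.2137  0.055 ] [ 0.4693 -0.2182  0.055 ]
```

The long blank is the left-hand one, at about (0.514, 0.217). The middle is short and the right is medium. I'll go to a point above the rack first, to get a wrist view on the way to the button.

>>> jog_arm:
  deltas: "0.7 -1 0 0 0 -0.9;0.7 -1 0 0 0 -0.9;0.7 -1 0 0 0 -0.9;0.7 -1 0 0 0 -0.9;0.7 -1 0 0 0 -0.9;0.7 -1 0 0 0 -0.9;0.7 -1 0 0 0 -0.9;0.7 -1 0 0 0 -0.9;0.7 -1 0 0 0 -0.9;0.7 -1 0 0 0 -0.9;0.7 -1 0 0 0 -0.9;0.7 -1 0 0 0 -0.9;0.7 -1 0 0 0 -0.9;0.7 -1 0 0 0 -0.9;0.7 -1 0 0 0 -0.9;0.7 -1 0 0 0 0;0.7 -1 0 0 0 0;0.7 -1 0 0 0 0;0.7 -1 0 0 0 0;0 0 0 0 0 0"

```text
time: 2.6
eef_pos: [0.4894, 0.256, 0.2498]
tcp_rot: [0.748, 0.664, -0.0, -0.0]
contact_force: [-0.0, 0.3, 0.7]
opening: 0.999
finger_force: 0.0
```

```bash
python3 - <<'E'
from h import *
import pickle
r=cam("wrist"); pickle.dump(r,open("w1.pkl","wb")); cv2.imwrite("pics/w1.png",np.clip(cv2.resize(r["color"],(800,600),interpolation=cv2.INTER_CUBIC)*1.4,0,255).astype(np.uint8)); print(-r["R"].T@r["t"],r["K"][0,0])
E
```

```text
[0.4964523  0.32352821 0.37194301] 317.3828596066088
```

View pics/w1.png

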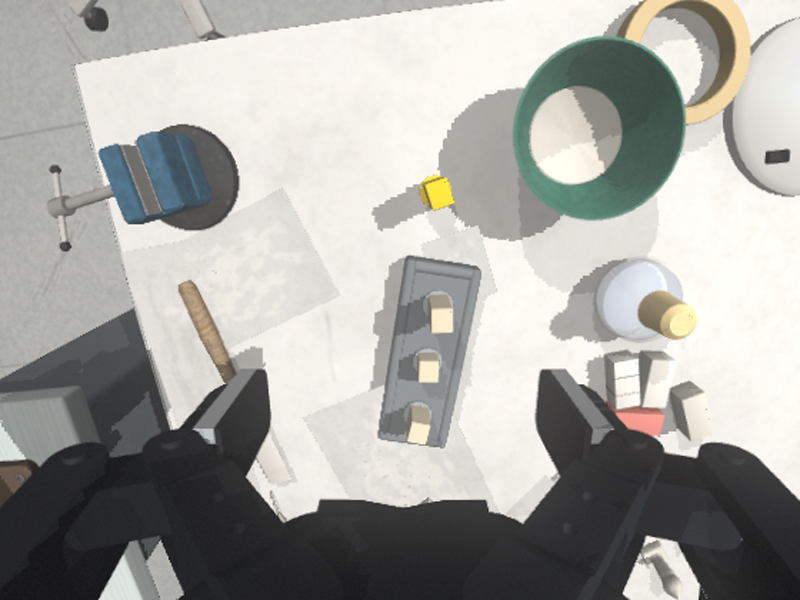

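The wrist view shows the rack upright at mid-picture. The long blank's top is at about (443,321), the others are at (428,373) and (420,432), and the yellow look-alike (438,192) is outside the rack.

```bash
python3 - <<'E'
from h import *
import pickle
W=pickle.load(open("w1.pkl","rb"));np.set_printoptions(precision=4,suppress=True)
s=lambda p:((p[0]+.5)/1.42857-.5,(p[1]+.5)/1.42857-.5)
P=np.array([onz(W,s(p),.022) for p in((408,256),(481,267),(444,447),(378,437))]);print(P,P.mean(0))
P=np.array([onz(W,s(p),.065) for p in((432,309),(452,308),(454,333),(434,334))]);print(P,P.mean(0))
I=W["color"];c=I[195:240,295:325]
cv2.imwrite("pics/c2.png",np.clip(cv2.resize(I[175:320,260:345],None,fx=4,fy=4,interpolation=cv2.INTER_CUBIC)*1.2,0,255).astype(np.uint8))
E
```

```text
[[0.4926 0.2592 0.022 ]
 [0.5488 0.2437 0.022 ]
 [0.5046 0.0846 0.022 ]
 [0.4477 0.1017 0.022 ]] [0.4984 0.1723 0.022 ]
[[0.5056 0.2273 0.065 ]
 [0.5197 0.2263 0.065 ]
 [0.5195 0.2074 0.065 ]
 [0.5051 0.2084 0.065 ]] [0.5125 0.2174 0.065 ]
```

View pics/c2.png

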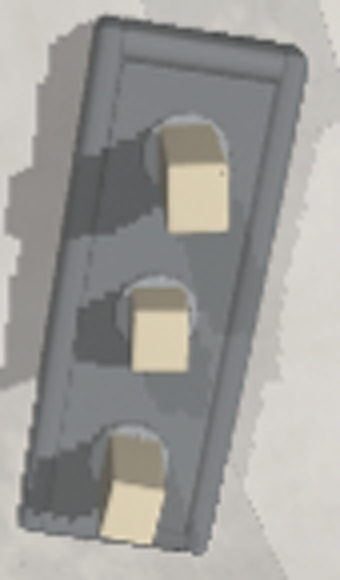

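>>> jog_arm:
  deltas: "0 -1 0 0 0 0;0 -1 0 0 0 0;0 -1 0 0 0 0;0 -1 0 0 0 0;0 -1 0 0 0 0;0 -1 0 0 0 0;0 -1 0 0 0 0;0 -1 0 0 0 0;0 -1 0 0 0 0;0 -1 0 0 0 0;0 -1 0 0 0 0;0 -1 0 0 0 0;0 -1 0 0 0 0;0 -1 -0.5 0 0 0;0 -1 -0.5 0 0 0;0 -1 -0.5 0 0 0;0 -1 -0.5 0 0 0;0 -1 -0.5 0 0 0;0 -1 -0.5 0 0 0;0 -1 -0.5 0 0 0"

```text
time: 5.15
eef_pos: [0.4887, -0.1442, 0.1799]
tcp_rot: [0.747, 0.665, 0.0, 0.0]
contact_force: [0.0, 0.3, -0.7]
opening: 1.001
finger_force: 0.0
```

```bash
python3 - <<'E'
from h import *
import pickle
r=cam("wrist"); pickle.dump(r,open("w2.pkl","wb")); cv2.imwrite("pics/w2.png",np.clip(cv2.resize(r["color"],(800,600),interpolation=cv2.INTER_CUBIC)*1.4,0,255).astype(np.uint8)); print(-r["R"].T@r["t"])
E
```

```text
[ 0.49543983 -0.07665821  0.3021316 ]
```

View pics/w2.png

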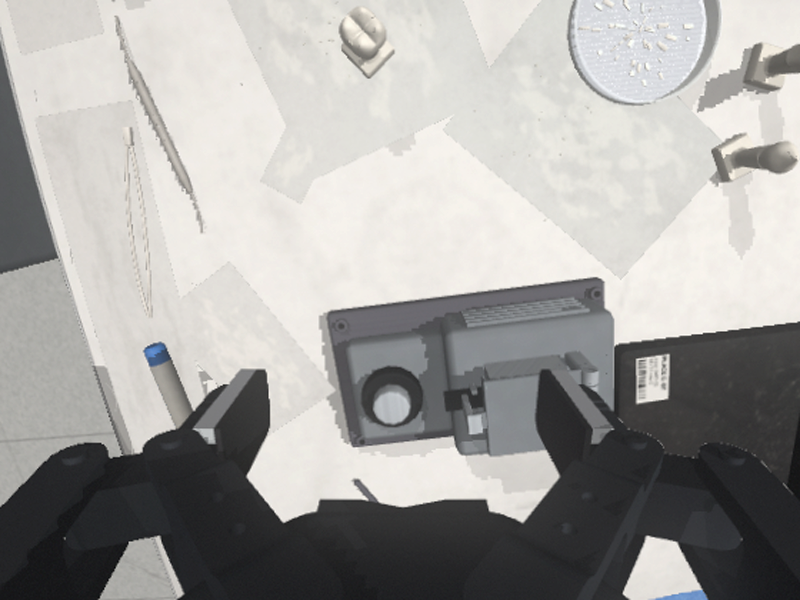

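The wrist view shows the button top at (393,405), the shut cover at (535,405), and the plate's left corners at (329,312) and (603,278).

```bash
python3 - <<'E'
from h import *
import pickle
W=pickle.load(open("w2.pkl","rb"));T=pickle.load(open("top.pkl","rb"));np.set_printoptions(precision=4,suppress=True)
s=lambda p:((p[0]+.5)/1.42857-.5,(p[1]+.5)/1.42857-.5)
for z in(.045,.049,.053):print(z,onz(W,s((393,405)),z))
a,b=onz(W,s((329,312)),.012),onz(W,s((603,278)),.012);print(a,b,np.arctan2((b-a)[1],(b-a)[0]),np.linalg.norm(b-a))
c1,d1=ray(T,((632.5-400)/5.7-.5+365,415.5/5.7-.5+160));c2,d2=ray(W,s((393,405)));st=np.linalg.lstsq(np.c_[d1,-d2],c2-c1,rcond=None)[0];print(c1+d1*st[0],c2+d2*st[1])
E
```

```text
0.045 [ 0.4728 -0.2177  0.045 ]
0.049 [ 0.4732 -0.2155  0.049 ]
0.053 [ 0.4735 -0.2133  0.053 ]
[ 0.4358 -0.1616  0.012 ] [ 0.6199 -0.1595  0.012 ] 0.011541123329870978 0.1841756000893981
[ 0.4754 -0.214   0.054 ] [ 0.4736 -0.213   0.0536]
```

>>> jog_arm:
  deltas: "-0.6 -1 -0.5 0 0 0;0 -1 -0.5 0 0 0;0 -1 -0.5 0 0 0;0 -0.5 -0.5 0 0 0;0 0 -1 0 0 0;0 0 0 0 0 0;0 0 0 0 0 0"
  gripper: 0

```text
time: 6.08
eef_pos: [0.4774, -0.213, 0.1206]
tcp_rot: [0.747, 0.665, 0.0, 0.0]
contact_force: [0.3, 1.1, -0.6]
opening: -0.001
finger_force: 0.0
```

>>> jog_arm:
  deltas: "-0.15 -0.05 -0.7 0 0 0;0 0 -0.7 0 0 0;0 0 -0.6 0 0 0;0 0 -0.2 0 0 0;0 0 -0.2 0 0 0;0 0 0 0 0 0"

```text
time: 6.82
eef_pos: [0.4741, -0.2139, 0.0724]
tcp_rot: [0.747, 0.665, -0.0, -0.0]
contact_force: [-1.7, 0.3, 1.5]
opening: -0.005
finger_force: 0.6
```

>>> jog_arm:
  deltas: "0 0 -0.1 0 0 0;0 0 -0.1 0 0 0;0 0 -0.1 0 0 0;0 0 0 0 0 0"

```text
time: 7.32
eef_pos: [0.4743, -0.2141, 0.067]
tcp_rot: [0.747, 0.665, 0.0, 0.0]
contact_force: [-2.6, 1.9, 7.0]
opening: 0.005
finger_force: 3.3
```

>>> jog_arm:
  deltas: "0 0 -0.1 0 0 0;0 0 -0.05 0 0 0;0 0 0 0 0 0"

```text
time: 7.7
eef_pos: [0.4745, -0.2141, 0.0667]
tcp_rot: [0.747, 0.665, -0.0, -0.001]
contact_force: [-8.2, 5.7, 22.7]
opening: -0.001
finger_force: 11.2
```

The button has bottomed. I'll let it up and lift away.

>>> jog_arm:
  deltas: "0 0 0.5 0 0 0;0 0 0.6 0 0 0;0 0 1 0 0 0;0 0 1 0 0 0;0 0 1 0 0 0;0 0 1 0 0 0;0 1 0.6 0 0 0;0 1 0 0 0 0;0 1 0 0 0 0;0 1 0 0 0 0;0 1 0 0 0 0"
  gripper: 1

```text
time: 9.07
eef_pos: [0.4737, -0.1121, 0.1767]
tcp_rot: [0.747, 0.665, -0.0, -0.001]
contact_force: [0.2, 0.2, 0.5]
opening: 1.003
finger_force: 0.0
```

```bash
python3 - <<'E'
from h import *
import pickle
o=[]
for n in("wrist","top","scene"):
    r=cam(n); pickle.dump(r,open(n+"3.pkl","wb"));o.append(r["color"])
T=o[1][140:260,350:450];S=o[2][230:340,320:440]
c=np.zeros((600,800,3),np.uint8);c[:420,:560]=o[0];c[:288,560:800]=cv2.resize(T,(240,288),interpolation=3);c[300:520,560:800]=cv2.resize(S,(240,220),interpolation=3)
cv2.imwrite("pics/p3.png",np.clip(c*1.4,0,255).astype(np.uint8))
E
```

```text
(no output)
```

View pics/p3.png

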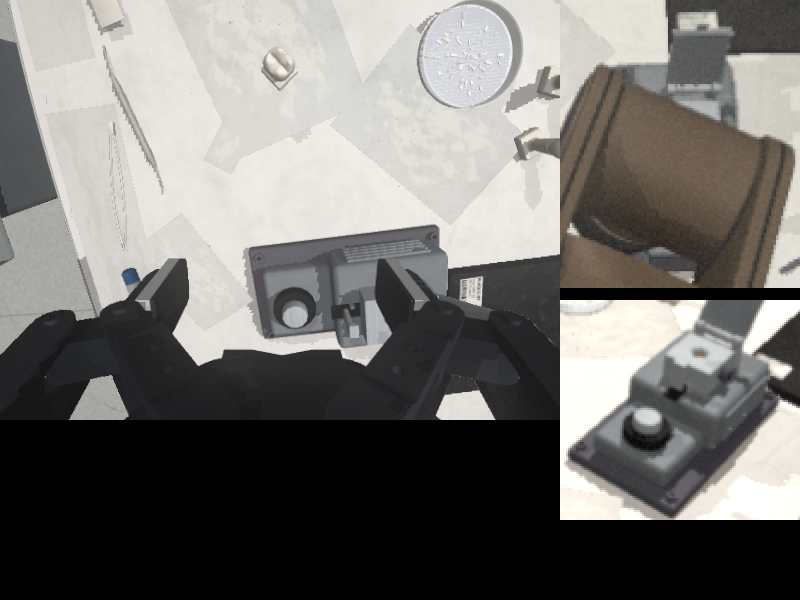

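The cover is open and the button is up. In the scene crop the bore shows at (700,354), which is scene pixel (390,257). Next is the blank.

>>> jog_arm:
  deltas: "0.1 1 0 0 0 0;0.1 1 0 0 0 0;0.1 1 0 0 0 0;0.1 1 0 0 0 0;0.1 1 0 0 0 0;0.1 1 0 0 0 0;0.1 1 0 0 0 0;0.1 1 0 0 0 0;0.1 1 0 0 0 0;0.1 1 0 0 0 0;0.1 1 0 0 0 0;0.1 1 0 0 0 0;0.1 1 0 0 0 0;0.1 1 0 0 0 0;0.2 1 0 0 0 0;0.2 1 0 0 0 0;0.2 0.45 0 0 0 0;0 0 0 0 0 0"

```text
time: 11.48
eef_pos: [0.5143, 0.2155, 0.1772]
tcp_rot: [0.747, 0.665, -0.0, 0.0]
contact_force: [-0.0, -0.3, 0.1]
opening: 0.994
finger_force: 0.0
```

>>> jog_arm:
  deltas: "0 0 -1 0 0 0;0 0 -1 0 0 0;0 0 -1 0 0 0;0 0 -1 0 0 0;0 0 -1 0 0 0;0 0 -0.6 0 0 0;0 0 0 0 0 0"

```text
time: 12.35
eef_pos: [0.5134, 0.2146, 0.0644]
tcp_rot: [0.747, 0.665, -0.001, -0.001]
contact_force: [0.5, -0.4, 0.1]
opening: 0.998
finger_force: 0.0
```

```bash
python3 - <<'E'
from h import *
import pickle
np.set_printoptions(precision=4,suppress=True)
S=pickle.load(open("scene3.pkl","rb"));T=pickle.load(open("top3.pkl","rb"));W=pickle.load(open("wrist3.pkl","rb"))
print(onz(S,(390-.25,257-.25),.074), onz(W,(295,312),.049),onz(W,(295,312),.053))
a=S["color"][230:280,370:420];b=np.clip(a*1.3,0,255).astype(np.uint8)
w=cam("wrist");c=np.zeros((600,800,3),np.uint8);c[:400,:400]=cv2.resize(b,(400,400),interpolation=3);c[:400,400:]=cv2.resize(w["color"][180:330,200:350],(400,400),interpolation=3)
cv2.imwrite("pics/p4.png",c);pickle.dump(w,open("w4.pkl","wb"))
E
```

```text
[ 0.5549 -0.2152  0.074 ] [ 0.4728 -0.2125  0.049 ] [ 0.4729 -0.2099  0.053 ]
```

View pics/p4.png

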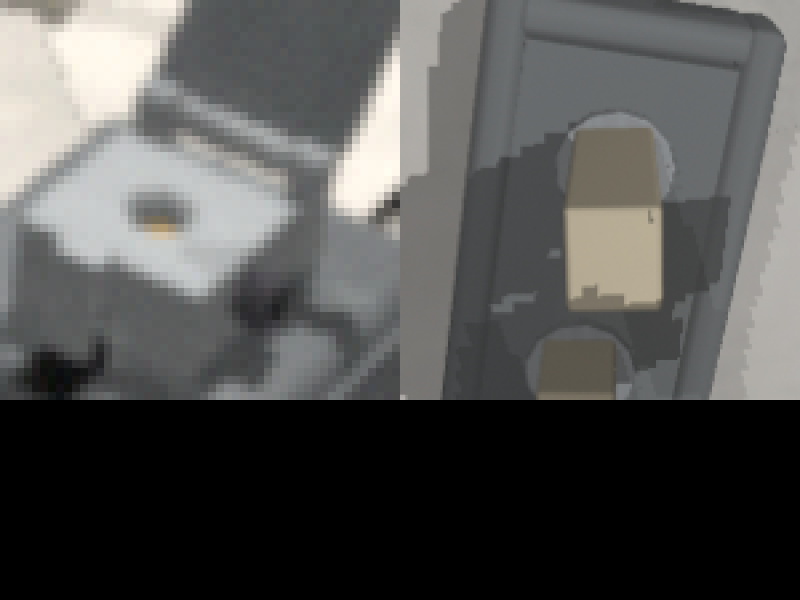

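```bash
python3 - <<'E'
from h import *
import pickle
np.set_printoptions(precision=4,suppress=True)
S=pickle.load(open("scene3.pkl","rb"));W=pickle.load(open("w4.pkl","rb"))
q=lambda u,v:(370+(u+.5)/8-.5,230+(v+.5)/8-.5)
P=np.array([onz(S,q(*p),.074) for p in((22,212),(115,127),(300,210),(200,297))]);print(P,P.mean(0),onz(S,q(160,210),.074))
k=150/400
P=np.array([onz(W,(200+(u-400+.5)*k-.5,180+(v+.5)*k-.5),.065) for u,v in((566,207),(660,207),(662,309),(569,309))]);print(P,P.mean(0))
E
```

```text
[[ 0.536  -0.1915  0.074 ]
 [ 0.5782 -0.1895  0.074 ]
 [ 0.5778 -0.2362  0.074 ]
 [ 0.5355 -0.2358  0.074 ]] [ 0.5569 -0.2133  0.074 ] [ 0.5571 -0.2135  0.074 ]
[[0.5055 0.2281 0.065 ]
 [0.5201 0.2264 0.065 ]
 [0.5186 0.2084 0.065 ]
 [0.5036 0.2102 0.065 ]] [0.512  0.2183 0.065 ]
```

>>> jog_arm:
  deltas: "-0.05 0.15 -0.4 0 0 0;0 0 -0.4 0 0 0;0 0 0 0 0 0"

```text
time: 12.78
eef_pos: [0.5124, 0.218, 0.0485]
tcp_rot: [0.747, 0.665, -0.001, -0.0]
contact_force: [-0.3, -0.2, 0.3]
opening: 0.998
finger_force: 0.0
```

>>> jog_arm:
  deltas: "0 0 0 0 0 0;0 0 0 0 0 0;0 0 0 0 0 0;0 0 0 0 0 0;0 0 0 0 0 0;0 0 0 0 0 0"
  gripper: 0
  squeeze: 20

```text
time: 13.52
eef_pos: [0.5132, 0.2181, 0.0495]
tcp_rot: [0.747, 0.665, 0.0, 0.0]
contact_force: [0.4, 0.1, 1.5]
opening: 0.191
finger_force: 24.8
```

>>> jog_arm:
  deltas: "0 0 0 0 0 0;0 0 0 0 0 0;0 0 0.2 0 0 0;0 0 0.6 0 0 0;0 0 1 0 0 0;0 0 1 0 0 0;0 0 1 0 0 0;0 0 1 0 0 0;0 0 0.4 0 0 0;0 0 0 0 0 0"
  squeeze: 70

```text
time: 14.78
eef_pos: [0.5132, 0.2181, 0.154]
tcp_rot: [0.747, 0.665, 0.001, 0.0]
contact_force: [0.4, -0.3, -0.7]
opening: 0.177
finger_force: 68.3
```

>>> jog_arm:
  deltas: "0.1 -1 0 0 0 0;0.1 -1 0 0 0 0;0.1 -1 0 0 0 0;0.1 -1 0 0 0 0;0.1 -1 0 0 0 0;0.1 -1 0 0 0 0;0.1 -1 0 0 0 0;0.1 -1 0 0 0 0;0.1 -1 0 0 0 0;0.1 -1 0 0 0 0;0.1 -1 0 0 0 0;0.1 -1 0 0 0 0;0.1 -1 0 0 0 0;0.1 -1 0 0 0 0;0.1 -1 0 0 0 0;0.1 -1 0 0 0 0;0.1 -1 0 0 0 0;0.1 -1 0 0 0 0;0.1 -1 0 0 0 0;0.1 -1 0 0 0 0"

```text
time: 17.27
eef_pos: [0.5532, -0.1833, 0.1533]
tcp_rot: [0.747, 0.665, 0.0, 0.0]
contact_force: [0.7, 0.2, -1.0]
opening: 0.174
finger_force: 68.3
```

>>> jog_arm:
  deltas: "0.2 -1 -0.2 0 0 0;0 -0.6 -0.2 0 0 0;0 0 -0.2 0 0 0;0 0 0 0 0 0;0 0 0 0 0 0"

```text
time: 17.9
eef_pos: [0.557, -0.2132, 0.1413]
tcp_rot: [0.747, 0.665, 0.0, -0.0]
contact_force: [-0.2, 0.2, -0.3]
opening: 0.18
finger_force: 68.3
```

```bash
python3 - <<'E'
from h import *
import pickle
c=np.zeros((600,800,3),np.uint8)
s=cam("scene");w=cam("wrist");t=cam("top");pickle.dump((s,w,t),open("p5.pkl","wb"))
c[:600,:400]=cv2.resize(s["color"][200:290,360:420],(400,600),interpolation=3)
c[:300,400:]=cv2.resize(w["color"][210:360,180:380],(400,300),interpolation=3)
c[300:,400:]=cv2.resize(t["color"][150:225,360:460],(400,300),interpolation=3)
cv2.imwrite("pics/p5.png",np.clip(c*1.3,0,255).astype(np.uint8));print(get_state()["eef_pos"])
E
```

```text
[ 0.55717276 -0.21349149  0.14157171]
```

View pics/p5.png

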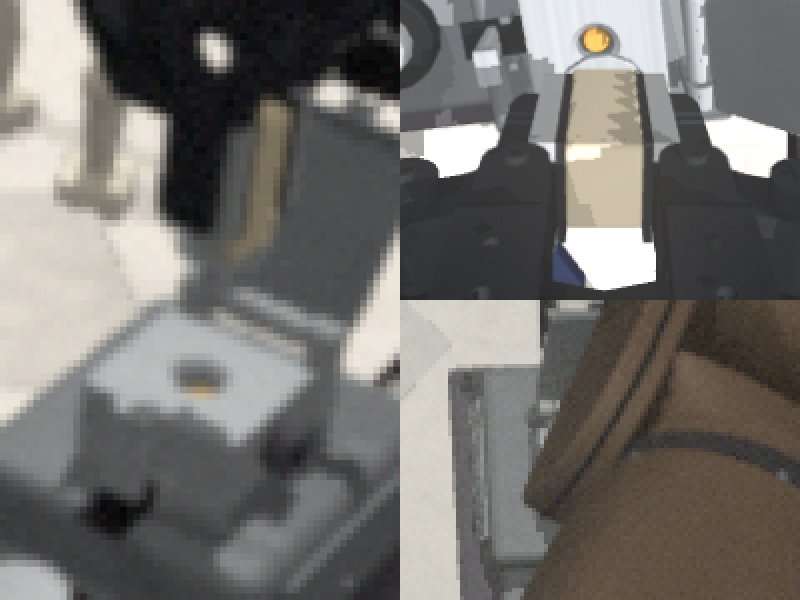

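The wrist crop shows the bore ring at (596,40) just past the flange, whose front edge is at (604,55). The block top spans (566–643, 145–227). I'll work out the offset.

```bash
python3 - <<'E'
from h import *
import pickle
np.set_printoptions(precision=4,suppress=True)
s,w,t=pickle.load(open("p5.pkl","rb"))
q=lambda u,v:(180+(u-400+.5)/2-.5,210+(v+.5)/2-.5)
print("bore",onz(w,q(596,40),.074), onz(s,(360+(201+.5)*.15-.5,200+(377+.5)*.15-.5),.074))
zt=.1415-.027+.043
P=np.array([onz(w,q(*p),zt) for p in((566,144),(643,144),(643,228),(566,227))]);print("top",P,P.mean(0))
P=np.array([onz(w,q(*p),zt-.040) for p in((573,69),(638,69))]);print("blk foot +y edge",P,P.mean(0))
fl=onz(w,q(605,53),zt-.040);print("flange front",fl)
print("tool x",.5571,-.2134)
E
```

```text
bore [ 0.5536 -0.2123  0.074 ] [ 0.5565 -0.2142  0.074 ]
top [[ 0.5501 -0.2028  0.1575]
 [ 0.5643 -0.2045  0.1575]
 [ 0.5625 -0.2228  0.1575]
 [ 0.5476 -0.2208  0.1575]] [ 0.5561 -0.2127  0.1575]
blk foot +y edge [[ 0.5493 -0.204   0.1175]
 [ 0.5653 -0.2058  0.1175]] [ 0.5573 -0.2049  0.1175]
flange front [ 0.5577 -0.2007  0.1175]
tool x 0.5571 -0.2134
```

>>> jog_arm:
  deltas: "-0.07 0 -0.6 0 0 0;0 0 -0.4 0 0 0;0 0 -0.1 0 0 0;0 0 -0.1 0 0 0;0 0 -0.1 0 0 0;0 0 0 0 0 0"

```text
time: 18.8
eef_pos: [0.5557, -0.214, 0.1153]
tcp_rot: [0.747, 0.665, 0.0, 0.0]
contact_force: [-0.1, -0.7, -1.1]
opening: 0.176
finger_force: 68.3
```

>>> jog_arm:
  deltas: "0 0 -0.1 0 0 0;0 0 -0.1 0 0 0;0 0 -0.05 0 0 0;0 0 0 0 0 0"

```text
time: 19.3
eef_pos: [0.5554, -0.2138, 0.11]
tcp_rot: [0.747, 0.665, -0.0, -0.0]
contact_force: [-0.1, 0.1, -0.7]
opening: 0.18
finger_force: 68.5
```

Foot is 5 mm below the rim with no side force: it is in the bore. Now onto the ejector.

>>> jog_arm:
  deltas: "0 0 -0.1 0 0 0;0 0 -0.1 0 0 0;0 0 0 0 0 0"

```text
time: 19.68
eef_pos: [0.5556, -0.2139, 0.1075]
tcp_rot: [0.747, 0.665, -0.0, -0.0]
contact_force: [-3.0, 1.4, 5.5]
opening: 0.177
finger_force: 69.4
```

>>> jog_arm:
  deltas: "0 0 -0.1 0 0 0;0 0 -0.05 0 0 0;0 0 0 0 0 0"

```text
time: 20.05
eef_pos: [0.5556, -0.214, 0.1052]
tcp_rot: [0.747, 0.665, -0.0, -0.0]
contact_force: [-5.0, 2.2, 8.3]
opening: 0.176
finger_force: 69.8
```

>>> jog_arm:
  deltas: "-0.03 0.02 -0.05 0 0 0;0 0 -0.05 0 0 0;0 0 -0.05 0 0 0;0 0 0 0 0 0"

```text
time: 20.55
eef_pos: [0.5555, -0.2139, 0.1028]
tcp_rot: [0.747, 0.665, -0.0, 0.0]
contact_force: [-5.0, 0.9, 10.1]
opening: 0.177
finger_force: 69.8
```

>>> jog_arm:
  deltas: "-0.02 0 -0.05 0 0 0;0 0 -0.05 0 0 0;0 0 0 0 0 0"

```text
time: 20.92
eef_pos: [0.5555, -0.2139, 0.1016]
tcp_rot: [0.747, 0.665, 0.0, 0.001]
contact_force: [-5.2, 2.3, 12.3]
opening: 0.174
finger_force: 70.5
```

>>> jog_arm:
  deltas: "-0.02 0 -0.05 0 0 0;0 0 0 0 0 0"

```text
time: 21.18
eef_pos: [0.5555, -0.214, 0.1016]
tcp_rot: [0.747, 0.665, 0.0, 0.001]
contact_force: [-6.3, 4.3, 16.0]
opening: 0.175
finger_force: 70.8
```

>>> jog_arm:
  deltas: "-0.02 0 -0.04 0 0 0;0 0 0 0 0 0"

```text
time: 21.42
eef_pos: [0.5555, -0.2139, 0.1016]
tcp_rot: [0.747, 0.665, 0.001, 0.001]
contact_force: [-6.3, 3.2, 19.1]
opening: 0.177
finger_force: 71.1
```

>>> jog_arm:
  deltas: "0 0 -0.06 0 0 0;0 0 0 0 0 0;0 0 0 0 0 0"

```text
time: 21.8
eef_pos: [0.5555, -0.214, 0.1016]
tcp_rot: [0.747, 0.665, 0.0, 0.001]
contact_force: [-8.5, 6.2, 23.1]
opening: 0.18
finger_force: 72.0
```

```bash
python3 - <<'E'
from h import *
c=np.zeros((600,800,3),np.uint8)
s=cam("scene");w=cam("wrist")
c[:600,:400]=cv2.resize(s["color"][200:290,360:420],(400,600),interpolation=3)
c[:300,400:]=cv2.resize(w["color"][210:360,180:380],(400,300),interpolation=3)
c[300:,400:]=cv2.resize(s["color"][170:245,180:280],(400,300),interpolation=3)
cv2.imwrite("pics/p6.png",np.clip(c*1.3,0,255).astype(np.uint8));g=get_state();print(g["eef_pos"],g["contact_force"],g["wrist_torque"],g["time"])
E
```

```text
[ 0.55551318 -0.21395711  0.10157004] [-9.38780957  5.96618938 23.35098146] [ 9.76395339e-01  1.60216997e+00 -9.47282558e-04] 21.9
```

View pics/p6.png

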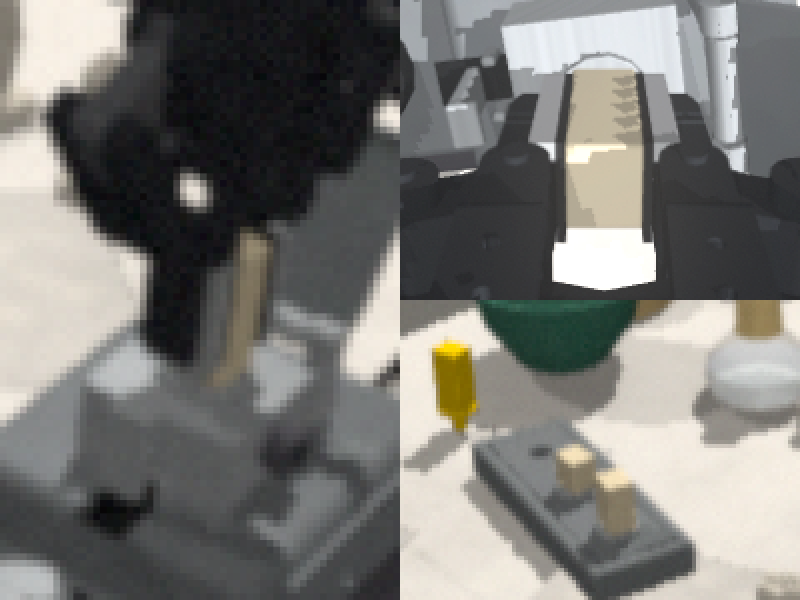

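The blank is upright with its flange on the rim: the foot is at (225,380), and the flange arc at (604,55) has not shifted in the grip. The other two blanks are still in the rack, and the push is steady at about 23 N.

```bash
python3 -c "
from h import *
print(ctrl.sign_off())"
```

```text
the job is handed in; nothing more can be done
None
```

The button was pressed and released, the dust cover is open, and I handed the job in with the longest blank held down on the chuck's rim at about 23 N; the other two blanks are still in the rack.

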